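Overhang the slotted camera plate on the butcher block

ROBOT

A 6-joint arm with a two-finger parallel gripper is mounted at the origin on the work surface. World frame = base frame: x ahead of the robot, y to its left, z up, the work surface at z = 0. Lengths are in m, angles in rad, forces in N, time in s.
With the tool pointing down it reaches from about 0.425 to 0.95 m from the base axis. Payload 14.7 kg.
Tool frame: the origin (TCP) lies at the very end of the fingers, on their centre line; the grasp point (between the pads) lies 19 mm behind it; z points along the fingers, y is the direction in which the jaws open and shut (so a half turn about z gives the same grasp; the last joint's range is limited). The gripper opens to 85 mm and grips with 20 to 120 N. Pads are 22 mm wide; open, the fingers measure 114 mm over their backs; the gripper's body (76 mm by 85 mm) begins 54 mm behind the grasp point. The pads swing forward as they close: fully open they stand 13 mm farther back than shut.
Start: joints at [-0.047, 0.48, 1.596, -0, 1.065, -0.047], TCP at [0.65, 0, 0.231] pointing down, gripper open.
Joint ranges: [-2.75, 2.75], [-0.82, 2.05], [0.23, 2.67], [-1.56, 4.7], [0.09, 2.69], [-2.92, 2.92]. Speed limits (rad/s): [1.89, 1.89, 2.39, 3.01, 3.01, 3.01].

INTERFACE

Orientations are given as a unit quaternion [w, x, y, z].
In Python, from workcell import env gives the robot as it stands.
- The arm moves only by the shell command python3 -m jog 'ROWS'. ROWS is JSON, a list of rows, each a list of 7 numbers: the shift along the tool's x, y, z in cm, then the turn, a rotation vector about the tool's x, y, z in degrees, then the opening, from -1 (shut) to 1 (fully open). In form: [[dx, dy, dz, wx, wy, wz, hand], ...]. A call has 1 to 10 rows; each row shifts and turns the commanded pose from where the row before left it, along the tool's axes as they then stand; what a row does not reach is not made up. A row lasts 1/10 s, in which the tool goes at most 50 mm and 8.59 degrees, less where a joint would pass 70% of its speed; a pose out of reach is approached as far as the arm can. A call is refused whole if a number of a shift passes 5 or a number of a turn 8.59, either way. A call with a gripper value outside its range is refused whole. The fingers move at their own pace and stop on an object; the grip force is fixed at half the most. Time passes only in rows, so rows that do not move let the fingers close. It gives the time, the measured TCP pose, the force and the opening at its end, in the units of the state.
- env.sense(): the state, without advancing time (a new reading comes with each control period).
- env.grab_frame(name): name is "scene" or "side" or "wrist"; returns a dict with "frame" (420x560x3 uint8, red, green, blue), "range_z" (420x560 float32, m along the optical axis (not along the pixel's ray), 0 where there is no reading), "vertical_fov" (degrees; the focal length in pixels is half the picture's height over the tangent of half this angle, whatever the lens; pixels are square), "cx", "cy" (the principal point, pixels), "T" (4x4, takes a point from camera to world coordinates). Camera axes: x right, y up, looking along -z (the intrinsics and any distortion apply to the point x, -y, -z); pixel columns grow to the right and rows downward; lengths in m; the calibration is good to about 2 mm. A picture is of the moment at which its call begins.
- env.job_done(): hands the job in, once; it reports no verdict.
The state is a dict: "time": time; "joints": joint angles; "qd": joint speeds; "tau": joint torques, N m; "tcp_pos": TCP position; "tcp_rot": TCP orientation; "force": force on the tool from outside, world axes, zero at the start; "torque": the same for the moment, N m; "width": finger opening in m.
Only numpy, scipy, OpenCV 4.12 (cv2) and the standard library are available. Lean on these libraries where they do the work, as an engineer would, in place of code of your own. Each camera call takes 0.05 s, during which the arm holds its last target.

TASK

With the fingertips, gently push the flat white slotted camera plate across the maple block until its slotted end sticks out 30 mm past the block's right-hand edge (right as the robot sees it) and is parallel to that edge, so that screws can be put in the slots from below. Only slide it: do not grip, lift or tip it, and leave it lying flat on the block. Leave the balancer and all the other things where they are.

Things in the scene. Friction and masses are not known exactly. Their poses are not given: they have to be found in the camera images.
- plate: Flat white composite plate, 90 mm (its x) by 120 mm (its y) by 6 mm thick, about 120 g, loose, lying flat on the block's top. Origin: centre of the underside. Its -y end has two open slots (12 mm wide, 20 mm long, centred at x = -22 and +22 mm) and points roughly at the block's right-hand edge at the start; its +y end is a plain straight edge, 60 mm from the origin.
- plate_front (a point): Middle of the plate's slotted end, at the underside: 60 mm from the plate's origin along its -y. Same axes as the plate.
- block: Maple butcher block of glued pale wood strips, fixed, 380 mm (its x) by 340 mm (its y) by 30 mm high. Origin: centre of its underside, on the table. Its own -y points to the robot's right; its top is 30 mm above the table and carries the balancer, plate, magnet and lens cap.
- block_edge (a point): Middle of the top of the block's right-hand (-y) edge, 170 mm from the block's centre. The edge runs along the block's x; the block's -y points outward over the table. Same axes as the block.
- balancer: Cast aluminium propeller balancer fixed on the far (+x) part of the block: base 85 mm (x) by 170 mm (y), two uprights with a shaft along y 100 mm above the block, 120 mm high in all, small hand crank at its +y end. Origin: centre of the base's underside. Not to be touched.
- magnet: Steel ring magnet, 28 mm across, 12 mm hole, 8 mm high, loose on the near right part of the block. Origin: centre of the underside. Leave alone.
- lens_cap: Grey round lens cap, 60 mm across, 12 mm high, loose on the near left part of the block. Origin: centre of the underside. Leave alone.
- propeller: White two-bladed propeller, 220 mm long (its x), 10 mm high, loose on the table to the left of the block. Origin: underside of the hub. Leave alone.
- bracket: Yellow U-shaped gimbal bracket, 50 by 35 mm, 45 mm high, loose on the table to the right of the block. Origin: centre of the underside. Leave alone.
- motor: Dark round brushless motor, 28 mm across, 32 mm high with its shaft, loose on the table to the right of the block. Origin: centre of the underside. Leave alone.
- battery: Black and grey battery pack, 70 by 35 by 28 mm high, loose on the table to the right of the block. Origin: centre of the underside. Leave alone.

How it is judged:
By the outcome, as a careful person would: the job done as asked, in the order asked, and still so for the second after the job is handed in, with the robot touching nothing.
It also fails if it takes over 42 s, if anything falls off the work surface, if the arm or the gripper's body presses on something with over 40 N, if the wrist force passes 120 N, or if a joint passes its speed limit or range.

## Working session

There is one attempt and no reset: what is moved stays moved. The work goes in short steps, Python scripts to look and compute and a shell command to move; the robot and the scene stay as the last step left them, time stands still between calls to the robot, and variables do not carry over. Pictures are saved under pics/ and viewed, and the job is handed in when it is done.

```bash
ls; mkdir -p pics; cat > h.py <<'E'
import numpy as np, cv2
from workcell import env
def grab(n,save=None):
    f=env.grab_frame(n)
    if save: cv2.imwrite('pics/'+save,f['frame'][:,:,::-1])
    return f
def cloud(f):
    z=f['range_z']; H,W=z.shape
    fl=H/2/np.tan(np.radians(f['vertical_fov'])/2)
    v,u=np.mgrid[0:H,0:W]
    P=np.stack([(u-f['cx'])/fl*z,-(v-f['cy'])/fl*z,-z,np.ones_like(z)],-1)
    return (P@np.array(f['T']).T)[...,:3]
E
python3 - <<'E'
from h import *
for n in ['scene','side','wrist']:
    f=grab(n,n+'0.png'); print(n,[k for k in f],f['vertical_fov'],f['cx'],f['cy'],np.round(f['T'],3).tolist())
s=env.sense();print(s)
E
```

```text
pics
scene ['frame', 'range_z', 'vertical_fov', 'cx', 'cy', 'T'] 56.0433425297025 279.9263936348158 214.63259964438964 [[0.846, -0.405, 0.346, 0.935], [0.533, 0.63, -0.566, -0.518], [0.011, 0.663, 0.748, 0.77], [0.0, 0.0, 0.0, 1.0]]
side ['frame', 'range_z', 'vertical_fov', 'cx', 'cy', 'T'] 49.03259035334018 276.8766025899427 213.8721847290476 [[-0.897, 0.243, -0.37, 0.203], [-0.442, -0.47, 0.764, 0.885], [0.012, 0.849, 0.529, 0.618], [0.0, 0.0, 0.0, 1.0]]
wrist ['frame', 'range_z', 'vertical_fov', 'cx', 'cy', 'T'] 64.38523290121194 278.9752386272185 213.0153039891193 [[1.0, -0.001, 0.002, 0.649], [0.0, 0.948, 0.319, 0.084], [-0.002, -0.319, 0.948, 0.373], [0.0, 0.0, 0.0, 1.0]]
{'time': 0.15, 'joints': array([-4.66048196e-02,  4.80679152e-01,  1.59673036e+00, -1.85634557e-05,
        1.06510011e+00, -4.65898455e-02]), 'qd': array([-8.90107548e-05, -1.22936680e-04, -2.28362482e-03,  8.26665004e-05,
       -4.02427049e-04, -1.43789746e-03]), 'tau': array([-4.27572886e-04, -9.51149726e+01, -4.30458927e+01, -2.65440685e-04,
        8.19593843e-03, -1.37463962e-04]), 'tcp_pos': array([6.49687414e-01, 2.63872327e-05, 2.30824962e-01]), 'tcp_rot': array([-3.33479847e-04,  7.07108819e-01,  7.07104595e-01, -3.14745377e-04]), 'force': array([-0.13865931,  0.07012327,  0.1342594 ]), 'torque': array([-0.00159106,  0.01534244, -0.03837725]), 'width': 0.08563399024908715}
```

View pics/scene0.png

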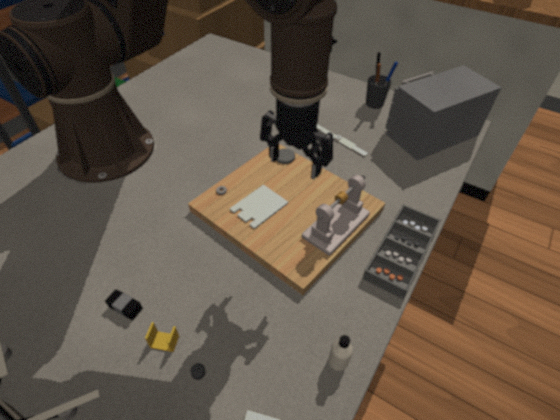

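View pics/side0.png

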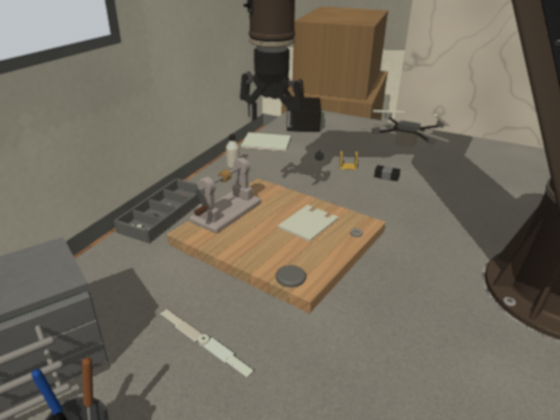

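View pics/wrist0.png

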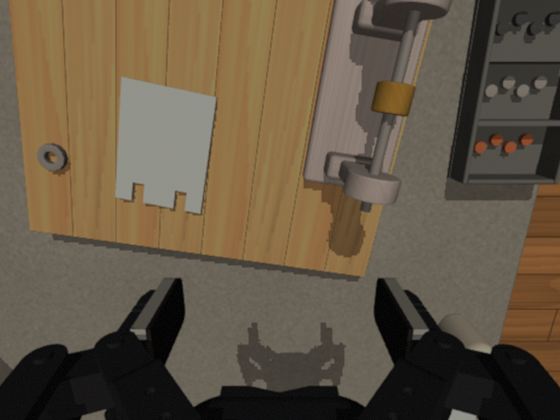

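```bash
cat >> h.py <<'E'
def plate(f,zlo=.025,zhi=.05,dbg=True):
    C=cloud(f); im=f['frame'].astype(int); 
    hsv=cv2.cvtColor(f['frame'],cv2.COLOR_RGB2HSV)
    m=((hsv[...,1]<45)&(hsv[...,2]>120)&(C[...,2]>zlo)&(C[...,2]<zhi)).astype(np.uint8)
    m=cv2.morphologyEx(m,cv2.MORPH_OPEN,np.ones((3,3)))
    n,l,st,c=cv2.connectedComponentsWithStats(m)
    k=1+np.argmax(st[1:,4]); mm=l==k
    return C,mm,st[k]
E
python3 - <<'E'
from h import *
for n in ['wrist','scene','side']:
    f=grab(n); C,m,st=plate(f); print(n,st)
    P=C[m]; print('z',np.median(P[:,2]))
    r=cv2.minAreaRect((P[:,:2]*1000).astype(np.float32)); print(r, cv2.boxPoints(r).round(1).tolist())
    hsv=cv2.cvtColor(f['frame'],cv2.COLOR_RGB2HSV)
    w=(hsv[...,1]>70)&(hsv[...,0]<30)&(C[...,2]>.02)&(C[...,2]<.04)&(C[...,0]<1)&(hsv[...,2]>80)
    Q=C[w]; print('blk z',np.median(Q[:,2]))
    r=cv2.minAreaRect((Q[:,:2]*1000).astype(np.float32)); print(r, cv2.boxPoints(r).round(1).tolist())
    if n=='wrist':
        for u,v in [(52,157)]: print('magnet',C[v,u])
    
E
```

```text
wrist [  116    78   100   135 10298]
z 0.03626921695738494
((531.936767578125, 37.336700439453125), (120.42951965332031, 90.00591278076172), 78.0025405883789) [[475.3999938964844, -12.199999809265137], [563.4000244140625, -30.899999618530273], [588.5, 86.9000015258789], [500.3999938964844, 105.5999984741211]]
blk z 0.030259154297321955
((663.6932983398438, 37.96455383300781), (269.1611022949219, 551.8472900390625), 81.19312286376953) [[370.3999938964844, -52.79999923706055], [915.7999877929688, -137.3000030517578], [957.0, 128.6999969482422], [411.6000061035156, 213.1999969482422]]
magnet [0.41461389 0.02856495 0.02954435]
scene [ 231  186   54   42 1191]
z 0.03632931011550955
((532.1578369140625, 35.62107467651367), (122.2601089477539, 90.96723937988281), 78.57855224609375) [[475.5, -15.300000190734863], [564.5999755859375, -33.29999923706055], [588.7999877929688, 86.5], [499.70001220703125, 104.5]]
blk z 0.030406957631070708
((562.9056396484375, -59.611175537109375), (633.1073608398438, 383.00115966796875), 81.45547485351562) [[326.5, -344.20001220703125], [705.2000122070312, -401.1000061035156], [799.2999877929688, 225.0], [420.6000061035156, 281.8999938964844]]
side [281 206  55  34 999]
z 0.03639143925691868
((531.155517578125, 40.66157150268555), (118.63088989257812, 88.14752197265625), 77.4016342163086) [[475.20001220703125, -7.599999904632568], [561.2000122070312, -26.799999237060547], [587.0999755859375, 88.9000015258789], [501.1000061035156, 108.19999694824219]]
blk z 0.03034112931178845
((680.203125, -597.66650390625), (458.2530822753906, 2334.844970703125), 7.922732830047607) [[292.29998779296875, 527.0], [614.2000122070312, -1785.5], [1068.0999755859375, -1722.4000244140625], [746.2000122070312, 590.2000122070312]]
```

```bash
python3 - <<'E'
from h import *
from scipy.optimize import minimize
for n in ['wrist','scene','side']:
    f=grab(n); C=cloud(f)
    hsv=cv2.cvtColor(f['frame'],cv2.COLOR_RGB2HSV)
    # block top: depth-based, right edge points: per-x column lowest y with z in band
    w=(C[...,2]>.022)&(C[...,2]<.045)&(C[...,0]>.38)&(C[...,0]<.85)&(C[...,1]>-.15)&(C[...,1]<.32)
    w=cv2.morphologyEx(w.astype(np.uint8),cv2.MORPH_OPEN,np.ones((5,5)))
    nn,l,st,c=cv2.connectedComponentsWithStats(w); k=1+np.argmax(st[1:,4]); Q=C[l==k]
    Q=Q[abs(Q[:,2]-.031)<.005]
    xs=[];ys=[]
    for x in np.arange(.43,.74,.008):
        q=Q[abs(Q[:,0]-x)<.004]
        if len(q): xs.append(x);ys.append(np.percentile(q[:,1],.5) if n=='wrist' else q[:,1].min())
    xs=np.array(xs);ys=np.array(ys)
    p=np.polyfit(xs,ys,1)
    for _ in range(3):
        g=abs(ys-np.polyval(p,xs))<.004; p=np.polyfit(xs[g],ys[g],1)
    print(n,g.sum(),len(xs),'slope deg',np.degrees(np.arctan(p[0])),'y at .54',np.polyval(p,.54),(ys*1000).round(0).tolist())
    r=cv2.minAreaRect((Q[:,:2]*1000).astype(np.float32)); print(r)
E
```

```text
wrist 39 39 slope deg -8.861365321305195 y at .54 -0.07660787534367536 [-59.0, -61.0, -62.0, -63.0, -64.0, -65.0, -67.0, -68.0, -70.0, -71.0, -72.0, -73.0, -75.0, -76.0, -77.0, -79.0, -80.0, -80.0, -81.0, -83.0, -84.0, -85.0, -86.0, -88.0, -89.0, -90.0, -91.0, -92.0, -94.0, -95.0, -97.0, -98.0, -100.0, -101.0, -103.0, -104.0, -104.0, -105.0, -108.0]
((578.8416137695312, 50.263343811035156), (269.3989562988281, 380.36865234375), 81.60133361816406)
scene 39 39 slope deg -8.855886270100182 y at .54 -0.08073029415181404 [-63.0, -65.0, -66.0, -67.0, -69.0, -70.0, -72.0, -72.0, -74.0, -75.0, -75.0, -77.0, -78.0, -79.0, -81.0, -82.0, -84.0, -84.0, -86.0, -87.0, -88.0, -89.0, -92.0, -92.0, -93.0, -95.0, -96.0, -97.0, -98.0, -100.0, -101.0, -103.0, -104.0, -104.0, -107.0, -107.0, -108.0, -110.0, -111.0]
((585.102783203125, 84.54291534423828), (342.49945068359375, 381.21405029296875), 81.22715759277344)
side 38 39 slope deg -8.885609051115612 y at .54 -0.07765219008032666 [-60.0, -63.0, -63.0, -65.0, -66.0, -69.0, -68.0, -69.0, -69.0, -66.0, -71.0, -73.0, -76.0, -79.0, -76.0, -82.0, -81.0, -83.0, -81.0, -85.0, -86.0, -84.0, -88.0, -87.0, -89.0, -91.0, -94.0, -94.0, -96.0, -94.0, -96.0, -96.0, -100.0, -102.0, -102.0, -107.0, -109.0, -107.0, -111.0]
((586.319091796875, 86.88133239746094), (345.0762023925781, 383.15216064453125), 80.889404296875)
```

```bash
python3 - <<'E'
from h import *
f=grab('side'); C=cloud(f)
for u,v in [(291,275),(270,275),(312,277),(291,267),(291,284),(356,232),(206,185),(243,165),(212,228),(181,213)]: print(u,v,C[v,u].round(3))
f=grab('wrist'); C=cloud(f)
for u,v in [(310,175),(345,10),(52,145)]: print(u,v,C[v,u].round(3))
Q=C.reshape(-1,3); q=Q[(Q[:,2]>.06)&(Q[:,2]<.16)&(Q[:,1]>-.05)&(Q[:,1]<.2)&(Q[:,0]<.8)]; print(q[:,0].min(),q[:,1].min())
# target
e=np.radians(-8.86);d=np.array([np.sin(e),-np.cos(e)]);t=np.array([np.cos(e),np.sin(e)])
print('d',d)
back=np.array([(588.5+500.4)/2,(86.9+105.6)/2]);print('backmid',back,'backmid+20',back-20*d,'+35',back-35*d)
E
python3 -m jog '[[0,0,0,0,0,4.4,0.2],[0,0,0,0,0,4.4,0.2],[0,0,0,0,0,0,0.2],[0,0,0,0,0,0,0.2]]'
```

```text
291 275 [0.482 0.242 0.042]
270 275 [0.524 0.248 0.031]
312 277 [0.447 0.217 0.031]
291 267 [0.491 0.221 0.043]
291 284 [0.472 0.262 0.038]
356 232 [0.419 0.024 0.031]
206 185 [0.73  0.155 0.138]
243 165 [0.706 0.033 0.139]
212 228 [0.71  0.172 0.041]
181 213 [0.84  0.116 0.013]
310 175 [0.68  0.013 0.045]
345 10 [0.706 0.158 0.046]
52 145 [0.423 0.042 0.037]
0.691260456065393 0.0032263917822678706
d [-0.15402062 -0.98806763]
backmid [544.45  96.25] backmid+20 [547.53041245 116.01135266] +35 [549.84072179 130.83236716]
time: 0.95
tcp_pos: [0.65, 0.0, 0.2313]
tcp_rot: [-0.0, 0.759, 0.652, -0.0]
force: [-0.7, 0.4, 0.6]
width: 0.0509
```

```bash
python3 -m jog '[[2.85,-2.97,0,0,0,0,0.2],[2.85,-2.97,0,0,0,0,0.2],[2.85,-2.97,0,0,0,0,0.2],[2.85,-2.97,0,0,0,0,0.2],[0,0,4,0,0,0,0.2],[0,0,4,0,0,0,0.2],[0,0,4,0,0,0,0.2],[0,0,3,0,0,0,0.2],[0,0,0,0,0,0,0.2],[0,0,0,0,0,0,0.2]]'
python3 - <<'E'
from h import *
f=grab('wrist','w1.png');grab('scene','s1.png');grab('side','d1.png')
s=env.sense();print(s['tcp_pos'],s['tcp_rot'],s['force'],s['time'])
E
```

```text
time: 1.95
tcp_pos: [0.5501, 0.1308, 0.0817]
tcp_rot: [-0.0, 0.759, 0.651, -0.0]
force: [0.2, 0.2, 0.5]
width: 0.0513
[0.55130892 0.13105453 0.08314285] [7.14336272e-04 7.59125768e-01 6.50942440e-01 1.22399753e-03] [-0.62747342 -0.11273787 -0.16749574] 2.1
```

View pics/w1.png

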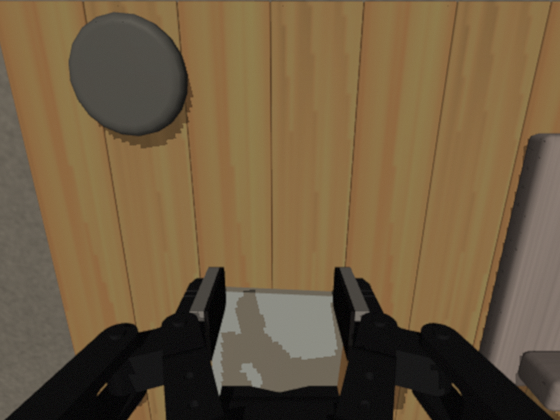

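View pics/d1.png

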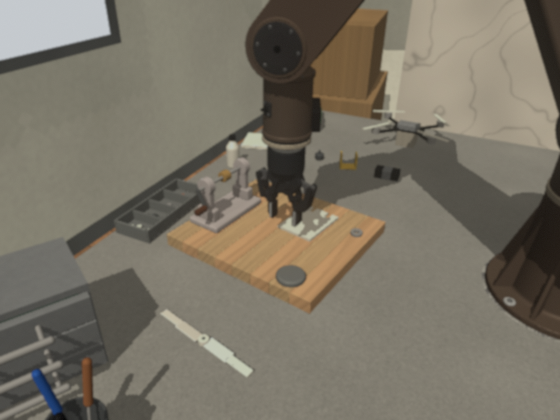

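The wrist view shows the finger pads at about (215,270) and (345,270), in front of the plate's back edge at row 288. The lens cap at (128,75) is well clear. Next I'll measure the tips in 3D.

```bash
python3 - <<'E'
from h import *
s=env.sense();p=np.array(s['tcp_pos']);e=np.radians(-8.7);T=np.array([[-np.sin(e),np.cos(e)],[np.cos(e),np.sin(e)]]) # rows tool x,y
for n in ['wrist','side','scene']:
    f=grab(n);C=cloud(f);Q=C.reshape(-1,3)
    L=(Q[:,:2]-p[:2])@T.T; z=Q[:,2]
    k=(abs(L[:,0])<.04)&(abs(L[:,1])<.07)&(z>.05)&(z<.11)
    L=L[k];z=z[k]; print(n,k.sum(),'zmin',z.min()-p[2],np.percentile(z,1)-p[2])
    for a,b in [(-.07,0),(0,.07)]:
        g=(L[:,1]>a)&(L[:,1]<b)&(z<z.min()+.02); 
        if g.sum(): print(g.sum(),z[g].min()-p[2],'tx',np.percentile(L[g,0],[1,50,99]).round(4),'ty',np.percentile(L[g,1],[1,50,99]).round(4))
E
```

```text
wrist 2138 zmin 0.0027831322883143106 0.0041314164880608545
818 0.0027831322883143106 tx [-0.0093  0.008   0.0126] ty [-0.04   -0.0279 -0.0265]
812 0.003063494612298351 tx [-0.0096  0.008   0.0125] ty [0.0243 0.0253 0.0378]
side 155 zmin 0.0024515533536074163 0.004498946130181564
55 0.0024515533536074163 tx [-0.0064  0.0075  0.0137] ty [-0.0407 -0.0328 -0.0269]
64 0.004279415639819095 tx [-0.0091  0.0051  0.0133] ty [0.0232 0.0261 0.0382]
scene 96 zmin 0.0038316535944785124 0.004868160524419934
42 0.0038316535944785124 tx [-0.0124 -0.0053  0.0079] ty [-0.0385 -0.028  -0.0261]
35 0.004922713520732647 tx [-0.0129 -0.0083  0.0054] ty [0.024 0.031 0.038]
```

```bash
python3 -m jog '[[0,0,2.5,0,0,0,0.2],[0,0,1.5,0,0,0,0.2],[0,0,0.8,0,0,0,0.2],[0,0,0,0,0,0,0.2],[0,0,0,0,0,0,0.2]]'
python3 - <<'E'
from h import *
for i in range(2):
    f=grab('wrist','w2.png');s=env.sense();print(s['tcp_pos'],s['force'])
p=np.array(s['tcp_pos']);e=np.radians(-8.7);T=np.array([[-np.sin(e),np.cos(e)],[np.cos(e),np.sin(e)]])
for n in ['wrist','side','scene']:
    f=grab(n);C=cloud(f);Q=C.reshape(-1,3)
    L=(Q[:,:2]-p[:2])@T.T; z=Q[:,2]
    gr=f['frame'].reshape(-1,3).max(1)
    k=(abs(L[:,0])<.016)&(abs(L[:,1])<.045)&(abs(L[:,1])>.02)&(z>.031)&(z<.06)&(gr<90)
    b=(abs(L[:,0])<.016)&(abs(L[:,1])<.015)&(z<.05)
    print(n,np.percentile(z[k],[0,2,10]).round(4),'block z',np.median(z[b]))
E
```

```text
time: 2.75
tcp_pos: [0.5504, 0.1309, 0.0339]
tcp_rot: [0.0, 0.759, 0.651, 0.0]
force: [-0.5, -0.2, -0.0]
width: 0.0514
[0.55052729 0.13094448 0.03407081] [-1.08876907 -0.41019555 -0.73815775]
[0.55061642 0.13096102 0.0341351 ] [-0.55293493 -0.12201855  0.47286705]
wrist [0.0315 0.0393 0.0431] block z 0.030044502488998787
side [0.039  0.0395 0.0431] block z 0.03040355522930216
scene [0.04   0.0402 0.0447] block z 0.03030238581399558
```

View pics/w2.png

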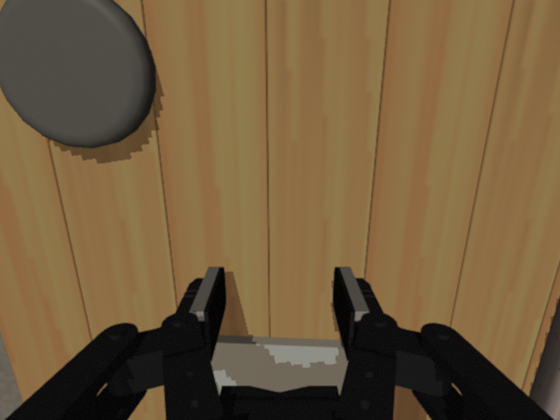

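The pads are now just behind the plate edge (row 338), a few mm above the wood. I'll lower in small guarded steps.

```bash
python3 -m jog '[[0,0,0.3,0,0,0,0.2],[0,0,0,0,0,0,0.2],[0,0,0,0,0,0,0.2]]'; python3 -m jog '[[0,0,0.1,0,0,0,0.2],[0,0,0,0,0,0,0.2],[0,0,0,0,0,0,0.2]]'; python3 -m jog '[[0,0,0.1,0,0,0,0.2],[0,0,0,0,0,0,0.2],[0,0,0,0,0,0,0.2]]'
```

```text
time: 3.3
tcp_pos: [0.5499, 0.1308, 0.0302]
tcp_rot: [-0.0, 0.759, 0.651, -0.0]
force: [-0.5, 0.5, 0.8]
width: 0.0512
time: 3.6
tcp_pos: [0.55, 0.1309, 0.0293]
tcp_rot: [-0.0, 0.759, 0.651, -0.0]
force: [-0.1, 0.4, -0.0]
width: 0.0515
time: 3.9
tcp_pos: [0.55, 0.1308, 0.0282]
tcp_rot: [-0.0, 0.759, 0.651, -0.0]
force: [0.0, -0.3, 0.4]
width: 0.051
```

```bash
python3 -m jog '[[0,0,0.05,0,0,0,0.2],[0,0,0,0,0,0,0.2],[0,0,0,0,0,0,0.2]]'
python3 - <<'E'
from h import *
f=grab('side','d3.png');im=f['frame'][150:270,240:400]
cv2.imwrite('pics/d3c.png',cv2.resize(im[:,:,::-1],None,fx=5,fy=5,interpolation=cv2.INTER_CUBIC))
s=env.sense();p=s['tcp_pos']
C=cloud(grab('wrist'));Q=C.reshape(-1,3);e=np.radians(-8.7);T=np.array([[-np.sin(e),np.cos(e)],[np.cos(e),np.sin(e)]])
L=(Q[:,:2]-p[:2])@T.T
print(p,s['force'])
E
```

```text
time: 4.2
tcp_pos: [0.55, 0.1309, 0.0278]
tcp_rot: [-0.0, 0.759, 0.651, -0.0]
force: [-0.1, -0.5, 1.0]
width: 0.0512
[0.55000828 0.13085479 0.02779295] [1.05376224 0.95084376 0.60406708]
```

View pics/d3c.png

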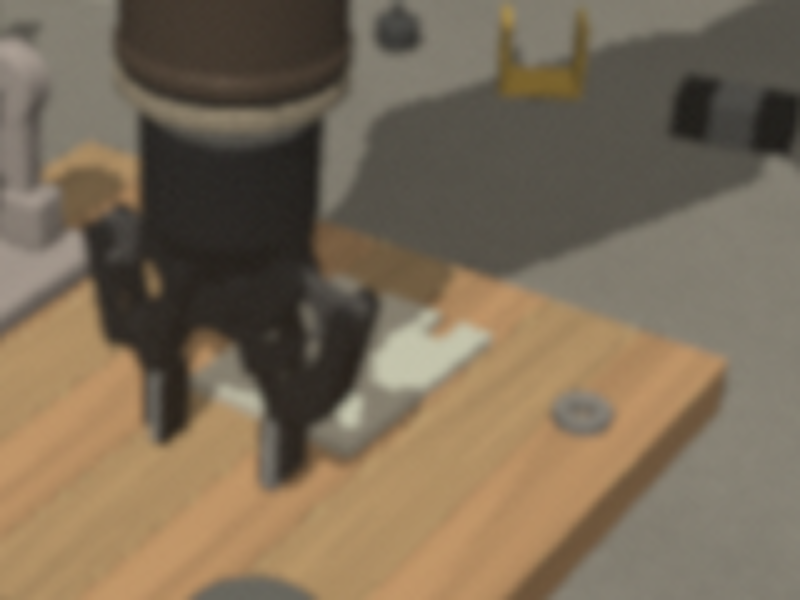

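```bash
python3 -m jog '[[-1,0,0,0,0,0.1,0.2],[-0.5,0,0,0,0,0,0.2],[-0.5,0,0,0,0,0,0.2],[-0.3,0,0,0,0,0,0.2],[-0.3,0,0,0,0,0,0.2],[-0.3,0,0,0,0,0,0.2],[-0.3,0,0,0,0,0,0.2],[-0.3,0,0,0,0,0,0.2],[-0.3,0,0,0,0,0,0.2],[0,0,0,0,0,0,0.2]]'
python3 - <<'E'
from h import *
f=grab('wrist','w4.png');g=grab('side');im=g['frame'][150:270,240:400]
cv2.imwrite('pics/d4c.png',cv2.resize(im[:,:,::-1],None,fx=5,fy=5,interpolation=cv2.INTER_CUBIC))
E
```

```text
time: 5.3
tcp_pos: [0.5441, 0.093, 0.0278]
tcp_rot: [-0.0, 0.76, 0.65, -0.0]
force: [-0.0, 1.1, -0.3]
width: 0.0509
```

View pics/d4c.png

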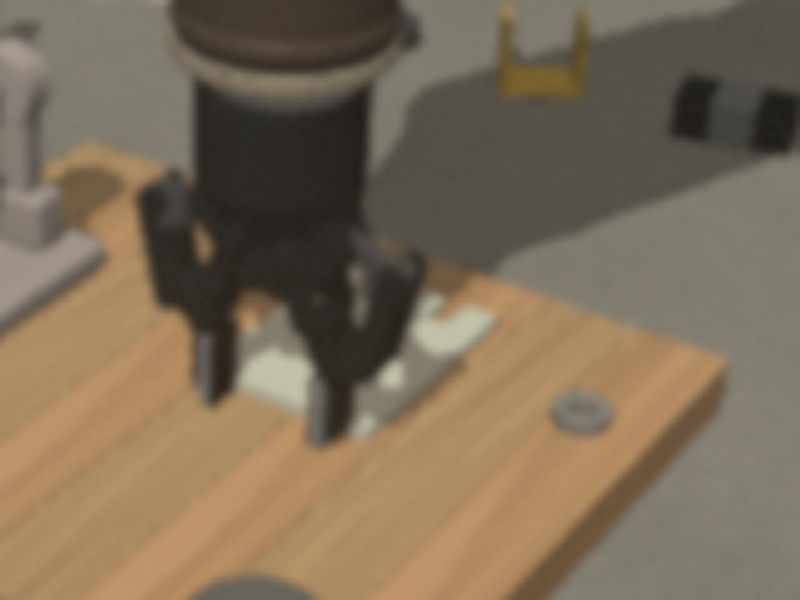

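View pics/w4.png

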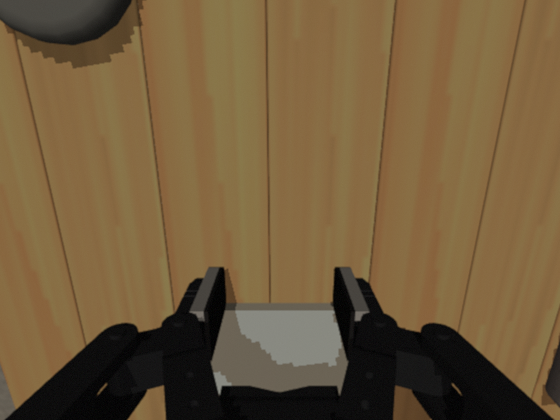

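The fingers are against the back edge, which looks level at row 304 and so lines up with the jaws. I'll keep pushing.

```bash
python3 -m jog '[[-0.3,0,0,0,0,0,0.2],[-0.3,0,0,0,0,0,0.2],[-0.3,0,0,0,0,0,0.2],[-0.3,0,0,0,0,0,0.2],[-0.3,0,0,0,0,0,0.2],[-0.3,0,0,0,0,0,0.2],[-0.3,0,0,0,0,0,0.2],[-0.3,0,0,0,0,0,0.2],[-0.3,0,0,0,0,0,0.2],[-0.3,0,0,0,0,0,0.2]]'
python3 -m jog '[[-0.3,0,0,0,0,0,0.2],[-0.3,0,0,0,0,0,0.2],[-0.3,0,0,0,0,0,0.2],[-0.3,0,0,0,0,0,0.2],[-0.3,0,0,0,0,0,0.2],[-0.3,0,0,0,0,0,0.2],[-0.3,0,0,0,0,0,0.2],[-0.3,0,0,0,0,0,0.2],[-0.2,0,0,0,0,0,0.2],[0,0,0,0,0,0,0.2]]'
cat >> h.py <<'E'
def edges(name,f):
    """overhang and angle from block-edge line & plate front edge, top surfaces"""
    C=cloud(f); hsv=cv2.cvtColor(f['frame'],cv2.COLOR_RGB2HSV)
    return C,hsv
E
python3 - <<'E'
from h import *
grab('wrist','w5.png')
for n in ['side','scene']:
    g=grab(n,n+'5.png')
    im=g['frame'][150:270,240:400] if n=='side' else g['frame'][150:270,180:340]
    cv2.imwrite('pics/%s5c.png'%n,cv2.resize(im[:,:,::-1],None,fx=5,fy=5,interpolation=cv2.INTER_CUBIC))
print(env.sense()['tcp_pos'])
E
```

```text
time: 6.4
tcp_pos: [0.5394, 0.0634, 0.0278]
tcp_rot: [-0.0, 0.76, 0.65, -0.0]
force: [0.3, 1.5, 0.3]
width: 0.0509
time: 7.4
tcp_pos: [0.5354, 0.0377, 0.0278]
tcp_rot: [-0.0, 0.76, 0.65, -0.0]
force: [0.6, 0.2, -0.5]
width: 0.0512
[0.53549558 0.03798065 0.0277853 ]
```

View pics/side5c.png

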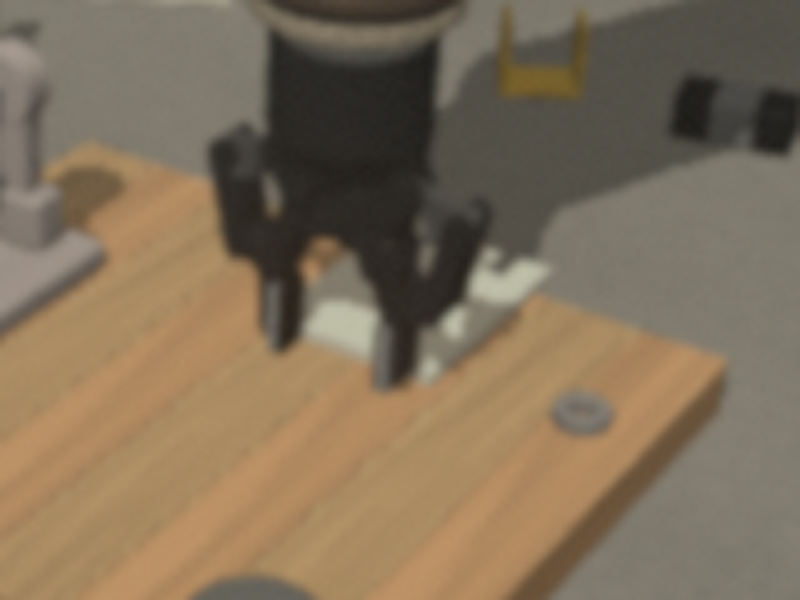

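View pics/scene5c.png

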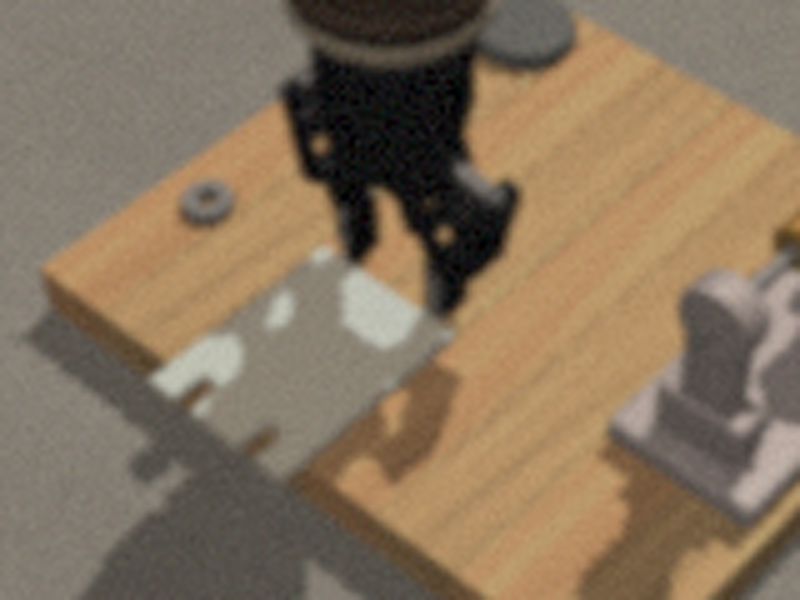

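View pics/w5.png

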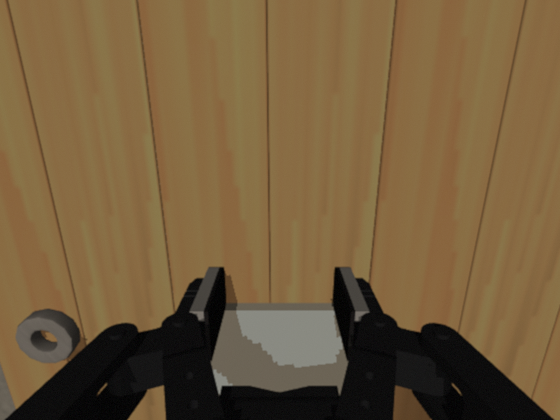

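Scene crop: the slotted end (150–300, 380–480) is already past the edge. I'll push a bit short of the target, then back off and measure from above.

```bash
python3 -m jog '[[-0.2,0,0,0,0,0,0.2],[-0.2,0,0,0,0,0,0.2],[-0.2,0,0,0,0,0,0.2],[-0.2,0,0,0,0,0,0.2],[0,0,0,0,0,0,0.2],[0,0,0,0,0,0,0.2]]'
python3 -m jog '[[1,0,0,0,0,0,0.2],[1,0,0,0,0,0,0.2],[0,0,-4,0,0,0,0.2],[0,0,-5,0,0,0,0.2],[0,0,-5,0,0,0,0.2],[0,0,-5,0,0,0,0.2],[-4.5,0,0,0,0,0,0.2],[-4.5,0,0,0,0,0,0.2],[-1,0,0,0,0,0,0.2],[0,0,0,0,0,0,0.2]]'
python3 - <<'E'
from h import *
grab('wrist','w6.png');grab('scene','s6.png');print(env.sense()['tcp_pos'])
E
```

```text
time: 8.15
tcp_pos: [0.5343, 0.03, 0.0278]
tcp_rot: [0.0, 0.76, 0.65, 0.0]
force: [0.1, 0.2, 0.4]
width: 0.0512
time: 9.15
tcp_pos: [0.5218, -0.0496, 0.218]
tcp_rot: [0.0, 0.76, 0.649, 0.0]
force: [0.2, -0.5, 0.6]
width: 0.0512
[ 0.52206043 -0.04807457  0.2177147 ]
```

View pics/w6.png

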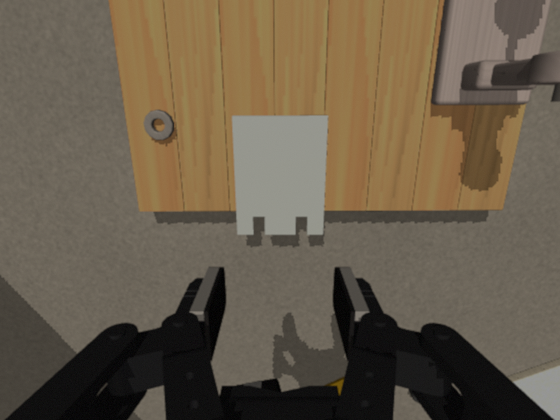

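The slotted end is clear of the block, with the front edge at about row 235, the block edge at row 211 and the back edge at row 116. Next is a subpixel measurement.

```bash
cat > m.py <<'E'
from h import *
from scipy.ndimage import gaussian_filter1d
def run(blk,pl,bk,fr):
    f=grab('wrist'); im=f['frame'].astype(float); H=420
    fl=H/2/np.tan(np.radians(f['vertical_fov'])/2);T=np.array(f['T'])
    def proj(u,v,z):
        d=T[:3,:3]@np.array([(u-f['cx'])/fl,-(v-f['cy'])/fl,-1]);o=T[:3,3]
        return (o+d*(z-o[2])/d[2])[:2]
    def edge(cols,r0,r1,ch,z):
        pts=[]
        for u in cols:
            c=im[:,u,:]; sgn=ch(c); g=np.abs(np.gradient(gaussian_filter1d(sgn,1)))[r0:r1]
            i=int(np.argmax(g)); 
            if 0<i<len(g)-1:
                den=g[i-1]-2*g[i]+g[i+1]; v=r0+i+.5*(g[i-1]-g[i+1])/den if den else r0+i
                pts.append(proj(u,v,z))   # pixel centres at integers
        return np.array(pts)
    def fit(P):
        p=np.polyfit(P[:,0],P[:,1],1)
        for _ in range(4):
            r=P[:,1]-np.polyval(p,P[:,0]); k=abs(r)<max(2*np.median(abs(r)),2e-4); p=np.polyfit(P[k,0],P[k,1],1)
        return p,k.sum()
    sat=lambda c:c[:,0]-c[:,2]; br=lambda c:c.sum(1)
    b,nb=fit(edge(blk,*B,sat,.030)); k,nk=fit(edge(pl,*bk,sat,.036)); r,nr=fit(edge(fr,*F,br,.036))
    a=lambda p:np.degrees(np.arctan(p[0])); print('deg block %.2f back %.2f front %.2f'%(a(b),a(k),a(r)),nb,nk,nr)
    e=np.arctan(b[0]); n=np.array([np.sin(e),-np.cos(e)])
    xm=.515
    D=lambda p,x:(np.array([x,np.polyval(p,x)])-np.array([0,b[1]]))@n*1000
    print('front overhang %.2f  back inside %.2f  len %.2f'%(D(r,.513),D(k,.528),D(r,.513)-D(k,.528)))
import sys
B=(200,222);F=(226,244)
run(list(range(150,228))+list(range(335,430)),range(238,322),(106,126),list(range(240,250))+list(range(268,292))+list(range(312,320)))
E
python3 m.py
```

```text
deg block -8.77 back -8.90 front -8.94 172 84 42
front overhang 24.45  back inside -96.03  len 120.48
```

```bash
python3 -m jog '[[4.5,0,0,0,0,-0.1,0.2],[4.5,0,0,0,0,0,0.2],[1,0,0,0,0,0,0.2],[0,0,5,0,0,0,0.2],[0,0,5,0,0,0,0.2],[0,0,3,0,0,0,0.2],[0,0,2,0,0,0,0.2],[0,0,0,0,0,0,0.2],[0,0,0,0,0,0,0.2],[0,0,0,0,0,0,0.2]]'
python3 - <<'E'
from h import *
s=env.sense();p=s['tcp_pos'];e=np.radians(-8.77);x=np.array([-np.sin(e),np.cos(e)]);y=np.array([np.cos(e),np.sin(e)])
d=np.array([.5343,.0300])-p[:2];print(p,'to old push pos tool x,y mm',d@x*1e3,d@y*1e3,2*np.degrees(np.arctan2(s['tcp_rot'][2],s['tcp_rot'][1]))-90)
E
```

```text
time: 10.3
tcp_pos: [0.5381, 0.0503, 0.069]
tcp_rot: [0.001, 0.759, 0.651, 0.001]
force: [1.4, 0.5, 0.0]
width: 0.0514
[0.53813052 0.05027535 0.06900222] to old push pos tool x,y mm -20.622331931819662 -0.6943891456759288 -8.767525996752141
```

```bash
python3 -m jog '[[0,0,2,0,0,0,0.2],[0,0,1.5,0,0,0,0.2],[0,0,0.5,0,0,0,0.2],[0,0,0.1,0,0,0,0.2],[0,0,0,0,0,0,0.2],[0,0,0,0,0,0,0.2]]'
python3 - <<'E'
from h import *
s=env.sense();p=s['tcp_pos'];e=np.radians(-8.77);x=np.array([-np.sin(e),np.cos(e)]);y=np.array([np.cos(e),np.sin(e)])
d=np.array([.5343,.0300])-p[:2];print(p,s['force'],'to old push pos tool x,y mm',d@x*1e3,d@y*1e3,2*np.degrees(np.arctan2(s['tcp_rot'][2],s['tcp_rot'][1]))-90)
E
```

```text
time: 10.9
tcp_pos: [0.5378, 0.0499, 0.0277]
tcp_rot: [0.0, 0.759, 0.651, 0.0]
force: [0.2, 0.1, -0.1]
width: 0.051
[0.53783574 0.0498846  0.02766601] [ 0.23032202  0.05091425 -0.12300357] to old push pos tool x,y mm -20.191205817712035 -0.46262403964938137 -8.79682632475702
```

Push 20.2 + 5.5 mm ≈ 25.7, slightly short of the target, then measure.

```bash
python3 -m jog '[[-1,0,0,0,0,0,0.2],[-0.6,0,0,0,0,0,0.2],[-0.2,0,0,0,0,0,0.2],[-0.2,0,0,0,0,0,0.2],[-0.2,0,0,0,0,0,0.2],[-0.2,0,0,0,0,0,0.2],[-0.17,0,0,0,0,0,0.2],[0,0,0,0,0,0,0.2],[0,0,0,0,0,0,0.2]]'
python3 -m jog '[[1,0,0,0,0,0,0.2],[1,0,0,0,0,0,0.2],[0,0,-4,0,0,0,0.2],[0,0,-5,0,0,0,0.2],[0,0,-5,0,0,0,0.2],[0,0,-5,0,0,0,0.2],[-4.5,0,0,0,0,0,0.2],[-4.5,0,0,0,0,0,0.2],[0,0,0,0,0,0,0.2],[0,0,0,0,0,0,0.2]]'
python3 - <<'E'
from h import *
grab('wrist','w7.png');print(env.sense()['tcp_pos'])
E
```

```text
time: 11.8
tcp_pos: [0.5333, 0.0244, 0.0268]
tcp_rot: [0.0, 0.759, 0.651, -0.0]
force: [0.5, -1.0, 1.4]
width: 0.0514
time: 12.8
tcp_pos: [0.5226, -0.0448, 0.2169]
tcp_rot: [-0.0, 0.76, 0.65, 0.0]
force: [-1.2, 0.7, -0.6]
width: 0.0513
[ 0.52269673 -0.04412214  0.21675811]
```

View pics/w7.png

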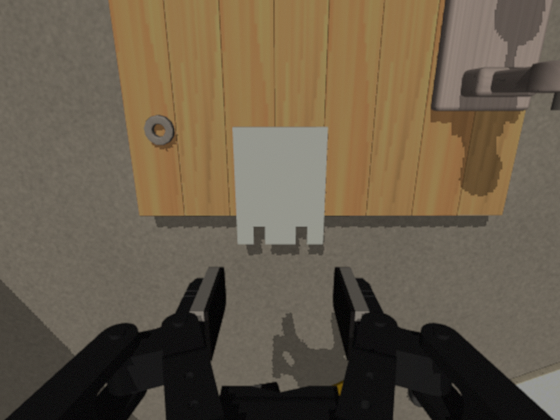

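Rows are now about 244 (front), 215 (block edge) and 127 (back).

```bash
sed -i 's/^B=.*/B=(205,226);F=(235,254)/; s/(106,126)/(118,137)/' m.py; python3 m.py; python3 m.py
python3 - <<'E'
from h import *
s=env.sense();print(s['time'],s['tcp_pos'])
f=grab('scene','s7.png');C=cloud(f);
for n in ['scene','side']:
    f=grab(n);C,m,st=plate(f);P=C[m];r=cv2.minAreaRect((P[:,:2]*1000).astype(np.float32));print(n,np.median(P[:,2]),r)
E
```

```text
deg block -8.72 back -8.82 front -8.52 173 84 41
front overhang 29.78  back inside -90.74  len 120.52
deg block -8.75 back -8.78 front -8.79 172 84 41
front overhang 30.03  back inside -90.50  len 120.52
12.95 [ 0.52271035 -0.0435431   0.216591  ]
scene 0.03638532451423249 ((522.2034301757812, -46.98870086669922), (120.7038803100586, 91.58912658691406), 80.48639678955078)
side 0.03630772358578549 ((522.1760864257812, -45.66651153564453), (126.07123565673828, 91.00252532958984), 81.3822021484375)
```

View pics/s7.png

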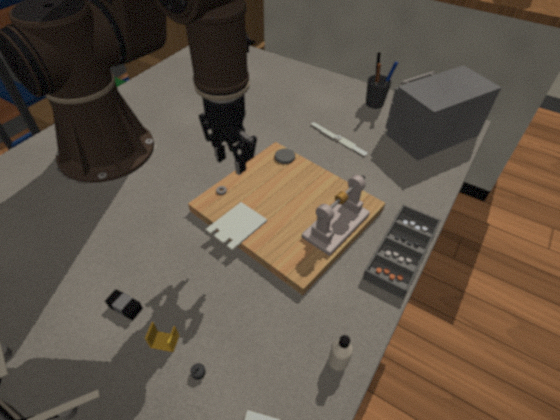

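The plate lies flat with about 29.6 mm overhang and is parallel to within about 0.1°. Nothing else has moved and the arm is clear, so I'm handing in.

```bash
python3 -c "
from workcell import env
print(env.job_done(), env.sense()['time'])"
```

```text
the job is handed in; nothing more can be done
the job is handed in; nothing more can be done
```

The plate's slotted end now sticks out about 29.6 mm past the block's right-hand edge and is parallel to it. I handed the job in at about 13 s of the 42 s allowed.

I pushed the plate's plain end with both fingertips of the half-open gripper, then backed off and measured from above. A second push of about 6 mm finished it. The plate was never gripped, lifted or tipped. The forces read after each move stayed below about 2 N.

- **Overhang:** the two final readings gave 29.8 and 30.0 mm from the front edge, and 29.3 and 29.5 mm from the back edge. They differ because the plate measured 120.5 mm long instead of 120 mm.
- **Parallel:** the back edge was within 0.1° of the block edge both times. The front edge was within 0.05° in one reading and 0.2° off in the other, noisier one.
- **Flatness:** the top of the plate measured 36 mm above the table from both the scene and side cameras, so it is lying flat.
- **Other objects:** the balancer, magnet, lens cap, propeller, bracket, motor and battery all look unmoved in the last scene picture. I checked these by eye only.
- **Disagreement:** the coarse side-camera outline gave a plate length of 126 mm, so I did not use it for the overhang.

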